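# Find the rocking corner of a jig plate and press its shim home

### The job

The jig plate with the drill vice rocks on its four rest pads. Press down on its corners with the fingertips to find the one that gives, then press that corner's brass shim in by its tab until it lies flat and fully home under the rest pad, and press firmly on the corner again to check that it now stands solid. Only push: never lift the plate or a shim, leave the other three shims and the bolts where they lie, and finish clear of everything.

Things in the scene. Friction and masses are not known exactly. Their poses are not given: they have to be found in the camera images.
- base: dark steel base plate, 230 x 270 x 8 mm, bolted to the table, top 8 mm above it; origin under its centre, z up, x away from the robot (230 mm side), y left (270 mm side). Its place and yaw (within 0.25 rad) vary; the jig plate, four round rest pads (32 mm caps) and four shims stand on it. Three pads are packed solid; one cap is carried only by its spring: any of the four, not told by the poses
- plate: aluminium jig plate, 210 (x) x 140 (y) x 12 mm, a blue drill vice 146 x 62 x 42 mm fixed on its top, x -58 to +88; about 2.4 kg. Lies loose on the four rest pads; underside 21.6 mm, top 33.6 mm above the table. Origin: centre of its underside, axes as the base's. On the unpacked pad the corner sinks 4 to 6 mm under 2 to 4 N (the opposite corner lifts) and springs back
- corner_nl (a point): point on the top face of the jig plate at its near left corner, 15 mm in from both edges: the place to press
- corner_fl (a point): point on the top face of the jig plate at its far left corner, 15 mm in from both edges: the place to press
- corner_fr (a point): point on the top face of the jig plate at its far right corner, 15 mm in from both edges: the place to press
- corner_nr (a point): point on the top face of the jig plate at its near right corner, 15 mm in from both edges: the place to press
- rest_nl (a point): point on the base plate's top on the axis of the near left rest pad, 78 mm and 46 mm from the base's centre along its x and y, 24 mm inside the jig plate's long edge. The pad has a 12 mm stem under its cap; if unpacked, 5.6 mm are clear between base and cap
- rest_fl (a point): point on the base plate's top on the axis of the far left rest pad, 78 mm and 46 mm from the base's centre along its x and y, 24 mm inside the jig plate's long edge. The pad has a 12 mm stem under its cap; if unpacked, 5.6 mm are clear between base and cap
- rest_fr (a point): point on the base plate's top on the axis of the far right rest pad, 78 mm and 46 mm from the base's centre along its x and y, 24 mm inside the jig plate's long edge. The pad has a 12 mm stem under its cap; if unpacked, 5.6 mm are clear between base and cap
- rest_nr (a point): point on the base plate's top on the axis of the near right rest pad, 78 mm and 46 mm from the base's centre along its x and y, 24 mm inside the jig plate's long edge. The pad has a 12 mm stem under its cap; if unpacked, 5.6 mm are clear between base and cap
- shim_nl: loose brass slotted shim, 34 mm wide, 5 mm thick, 70 g, flat on the base outside the plate's left (+y) edge, 33 to 39 mm out from home. Origin: underside, where the pad's axis comes when home; x points outward to its upright tab (34 wide, 22 high, outer face 33 mm from origin). Pushed at the tab along the base's y to the near left pad it slides under the cap till the slot stops on the stem; a packed pad bars it
- shim_fl: loose brass slotted shim, 34 mm wide, 5 mm thick, 70 g, flat on the base outside the plate's left (+y) edge, 33 to 39 mm out from home. Origin: underside, where the pad's axis comes when home; x points outward to its upright tab (34 wide, 22 high, outer face 33 mm from origin). Pushed at the tab along the base's y to the far left pad it slides under the cap till the slot stops on the stem; a packed pad bars it
- shim_fr: loose brass slotted shim, 34 mm wide, 5 mm thick, 70 g, flat on the base outside the plate's right (-y) edge, 33 to 39 mm out from home. Origin: underside, where the pad's axis comes when home; x points outward to its upright tab (34 wide, 22 high, outer face 33 mm from origin). Pushed at the tab along the base's y to the far right pad it slides under the cap till the slot stops on the stem; a packed pad bars it
- shim_nr: loose brass slotted shim, 34 mm wide, 5 mm thick, 70 g, flat on the base outside the plate's right (-y) edge, 33 to 39 mm out from home. Origin: underside, where the pad's axis comes when home; x points outward to its upright tab (34 wide, 22 high, outer face 33 mm from origin). Pushed at the tab along the base's y to the near right pad it slides under the cap till the slot stops on the stem; a packed pad bars it
- bolt_left: M8 bolt, 46 mm long, lying on the base plate between the two left shims; bystander; origin under its middle
- bolt_right: M8 bolt, 46 mm long, lying on the base plate between the two right shims; bystander; origin under its middle
Mind the look-alikes: they are no part of the job. What is shaped like the shim_nl but pink or turquoise is not meant.

How it is judged:
By the outcome, as a careful person would: the job done as asked, in the order asked, and still so for the second after the job is handed in, with the robot touching nothing.
It also fails if it takes over 64 s, if anything falls off the work surface, if the arm or the gripper's body presses on something with over 40 N, if the wrist force passes 120 N, or if a joint passes its speed limit or range.

### The arm

A 6-joint arm with a two-finger parallel gripper is mounted at the origin on a cart in front of the work surface, level with it; the furniture and walls round the work are solid. World frame = base frame: x ahead of the robot, y to its left, z up, the work surface at z = 0. Lengths are in m, angles in rad, forces in N, time in s.
With the tool pointing down it reaches from about 0.4 to 0.825 m from the base axis. Payload 7 kg.
Tool frame: the origin (TCP) lies at the very end of the fingers, on their centre line; the grasp point (between the pads) lies 19 mm behind it; z points along the fingers, y is the direction in which the jaws open and shut (so a half turn about z gives the same grasp; the last joint's range is limited). The gripper opens to 88 mm and grips with 3 to 60 N. Pads are 19 mm wide; open, the fingers measure 130 mm over their backs; the gripper's body (78 mm by 193 mm) begins 47 mm behind the grasp point.
Start: joints at [1.492, 0.359, 0.012, 0, -1.224, -0.288], TCP at [0.242, 0.63, 0.227] pointing down, gripper open.
Joint ranges: [-3.07, 3.07], [-1.43, 2.12], [-1.02, 1.25], [-3.03, 1.67], [-3.05, -0], [-3.03, 3.03]. Speed limits (rad/s): [2.39, 2.39, 3.01, 3.14, 3.14, 3.14].

### API

Orientations are given as [roll, pitch, yaw] about the fixed x, y, z axes, in that order (R = Rz(yaw) Ry(pitch) Rx(roll)).
In Python, from station import arm gives the robot as it stands.
- The arm moves only by the shell command python3 -m inch 'ROWS' [FORCE]. ROWS is text: rows parted by semicolons, each of 7 numbers parted by spaces: the closure, from 0 (fully open) to 1 (shut), then the shift along the tool's x, y, z each as a share of 300 mm, from -1 to 1, then the turn, a rotation vector about the tool's x, y, z each as a share of 60 degrees, from -1 to 1. In form: grip tx ty tz rx ry rz; .... A call has 1 to 12 rows; each row is the pose to reach, as a shift and turn from the pose commanded when the call began, along the tool's axes at that moment; what a row does not reach only later rows make up. A row lasts 1/10 s, in which the tool goes at most 50 mm and 8.59 degrees, less where a joint would pass 70% of its speed; a pose out of reach is approached as far as the arm can. A call with a number of a shift or a turn outside -1 to 1 is refused whole. A call with a gripper value outside its range is refused whole. The fingers move at their own pace and stop on an object; FORCE is the grip in N (left out, the last holds). Time passes only in rows, so rows that repeat a pose let the fingers close. It gives the time, the measured TCP pose, the force and the opening at its end, in the units of the state.
- arm.get_state(): the state, without advancing time (a new reading comes with each control period).
- arm.grab_frame(name): name is "side" or "top"; returns a dict with "img" (420x560x3 uint8, red, green, blue), "range_z" (420x560 float32, m along the optical axis (not along the pixel's ray), 0 where there is no reading), "fx", "fy", "cx", "cy" (pixels), "extrinsics" (4x4, takes a point from world to camera coordinates). Camera axes: x right, y up, looking along -z (the intrinsics and any distortion apply to the point x, -y, -z); pixel columns grow to the right and rows downward; lengths in m; the calibration is good to about 2 mm. A picture is of the moment at which its call begins.
- arm.job_done(): hands the job in, once; it reports no verdict.
The state is a dict: "t": time; "q": joint angles; "qd": joint speeds; "joint_efforts": joint torques, N m; "eef_pos": TCP position; "ee_rot": TCP orientation; "force": force on the tool from outside, world axes, zero at the start; "moment": the same for the moment, N m; "width": finger opening in m.
Only numpy, scipy, OpenCV 4.12 (cv2) and the standard library are available. Lean on these libraries where they do the work, as an engineer would, in place of code of your own. Each camera call takes 0.05 s, during which the arm holds its last target.

## Working session

There is one attempt and no reset: what is moved stays moved. The work goes in short steps, Python scripts to look and compute and a shell command to move; the robot and the scene stay as the last step left them, time stands still between calls to the robot, and variables do not carry over. Pictures are saved under pics/ and viewed, and the job is handed in when it is done.

```bash
ls; mkdir -p pics; python3 - <<'E'
from station import arm
import cv2
s=arm.get_state();print({k:(v if not hasattr(v,'round') else v) for k,v in s.items()})
for n in("side","top"):
    f=arm.grab_frame(n);cv2.imwrite(f"pics/{n}0.png",f["img"][:,:,::-1]);print(n,f["fx"],f["fy"],f["cx"],f["cy"],f["extrinsics"],[k for k in f])
E
```

```text
pics
{'t': 0.0, 'q': array([ 1.49206668e+00,  3.59411399e-01,  1.10675105e-02, -3.71260173e-04,
       -1.22408618e+00, -2.88076914e-01]), 'qd': array([-2.92028614e-04,  3.77956725e-04,  4.50141677e-04, -7.46511589e-06,
       -2.63563353e-04,  2.40268350e-04]), 'joint_efforts': array([-2.32460166e-03, -5.82707226e+01,  2.93048573e+01,  6.99697763e+00,
        6.84289495e-03, -1.66046525e-04]), 'eef_pos': array([0.241937  , 0.62963307, 0.22560679]), 'ee_rot': array([ 3.13992707e+00, -1.29585442e-04, -3.66932890e-01]), 'force': array([-0.19449793,  0.26247532, -0.26199277]), 'moment': array([-0.00822902, -0.00786405, -0.00809884]), 'width': 0.08773538515006564}
side 534.3727027873823 534.3727027873823 284.16520283273024 211.78712582046902 [[ 0.83271833 -0.55365159 -0.00707849 -0.42636649]
 [ 0.37187367  0.54975262  0.74798532 -0.33688906]
 [-0.41023184 -0.62549339  0.66367752 -0.96133487]
 [ 0.          0.          0.          1.        ]] ['img', 'range_z', 'fx', 'fy', 'cx', 'cy', 'extrinsics']
top 394.93378030001617 394.93378030001617 275.56837375730834 213.62480134220687 [[-0.13244941 -0.99117558 -0.00530265  0.20627985]
 [ 0.96646689 -0.13033132  0.22125889 -0.5767261 ]
 [-0.21999751  0.02418077  0.97520069 -0.85609786]
 [ 0.          0.          0.          1.        ]] ['img', 'range_z', 'fx', 'fy', 'cx', 'cy', 'extrinsics']
```

View pics/side0.png

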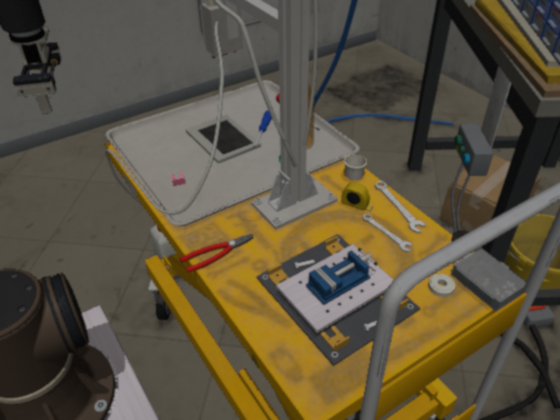

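View pics/top0.png

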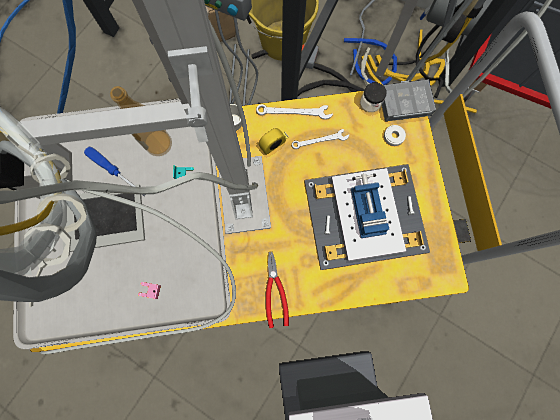

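The top view shows the base plate around (365,215), the post at about (245,200) between the tool and the work, and the pink and turquoise decoys on the tray. Next I'll zoom in on the work.

```bash
cat > h.py <<'E'
import numpy as np,cv2
from station import arm
def grab(n,save=None):
    f=arm.grab_frame(n)
    if save: cv2.imwrite(save,f["img"][:,:,::-1])
    return f
def ray(f,u,v):
    E=f["extrinsics"];R=E[:3,:3];c=-R.T@E[:3,3]
    d=np.stack([(np.asarray(u,float)-f["cx"])/f["fx"],-(np.asarray(v,float)-f["cy"])/f["fy"],-np.ones(np.shape(u))],-1)@R
    return c,d
def plane(f,u,v,z):
    c,d=ray(f,u,v);return c+d*((z-c[2])/d[...,2])[...,None]
def cloud(f):
    v,u=np.mgrid[:420,:560];c,d=ray(f,u,v);P=c+d*f["range_z"][...,None];P[f["range_z"]<=0]=np.nan;return P
def proj(f,p):
    q=np.atleast_2d(p)@f["extrinsics"][:3,:3].T+f["extrinsics"][:3,3]
    return np.stack([f["cx"]+f["fx"]*q[:,0]/-q[:,2],f["cy"]-f["fy"]*q[:,1]/-q[:,2]],-1)
E
python3 - <<'E'
from h import *
t=grab("top");s=grab("side")
np.savez("f0.npz",t=t,s=s)
cv2.imwrite("pics/topz.png",cv2.resize(t["img"][155:280,295:445,::-1],None,fx=5,fy=4.8,interpolation=cv2.INTER_CUBIC)[:600,:800])
cv2.imwrite("pics/sidez.png",cv2.resize(s["img"][225:360,250:430,::-1],None,fx=4.4,fy=4.4,interpolation=cv2.INTER_CUBIC))
P=cloud(t)
for u,v in[(365,215),(330,175),(250,190),(205,60),(240,100),(100,190),(275,260),(530,20),(520,230),(120,100),(210,120)]:print(u,v,P[v,u].round(3))
P=cloud(s)
for u,v in[(295,60),(290,180),(295,200),(400,280),(560,200),(480,230),(380,350)]:print('s',u,v,P[v,u].round(3))
E
```

```text
365 215 [ 0.566 -0.076  0.075]
330 175 [ 0.695 -0.025  0.002]
250 190 [0.68  0.182 0.012]
205 60 [0.643 0.191 0.61 ]
240 100 [0.703 0.167 0.415]
100 190 [0.529 0.311 0.586]
275 260 [ 0.499  0.143 -0.003]
530 20 [ 0.811 -0.345  0.371]
520 230 [ 0.563 -0.927 -0.72 ]
120 100 [0.823 0.405 0.258]
210 120 [0.655 0.21  0.457]
s 295 60 [0.664 0.183 0.397]
s 290 180 [0.652 0.184 0.093]
s 295 200 [0.667 0.184 0.023]
s 400 280 [ 0.457 -0.355  0.367]Traceback (most recent call last):
  File "<stdin>", line 9, in <module>
IndexError: index 560 is out of bounds for axis 1 with size 560
```

View pics/topz.png

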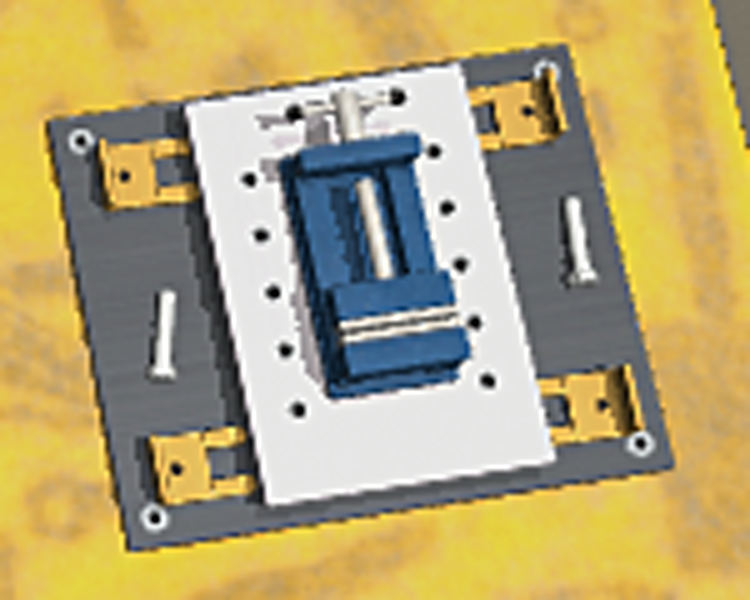

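View pics/sidez.png

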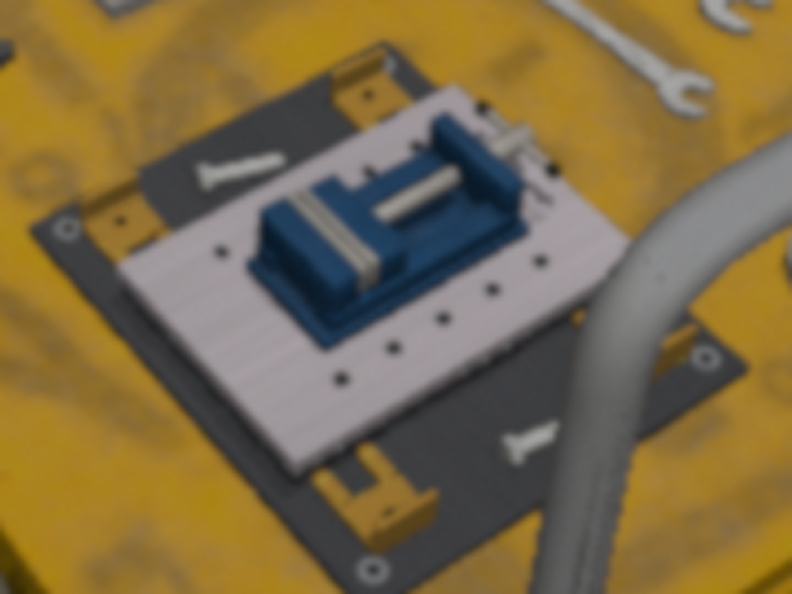

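```bash
cat > fit.py <<'E'
from h import *
D=np.load("f0.npz",allow_pickle=True);t=D["t"].item();s=D["s"].item()
def big(m):
    c,_=cv2.findContours(m.astype(np.uint8),cv2.RETR_EXTERNAL,cv2.CHAIN_APPROX_NONE);return max(c,key=cv2.contourArea)[:,0]
def fit(f,m,z):
    c=big(m);P=plane(f,c[:,0],c[:,1],z)[:,:2]
    (cx,cy),(w,h),a=cv2.minAreaRect((P*1000).astype(np.float32));return (cx,cy,w,h,a)
for n,f in(("t",t),("s",s)):
    hsv=cv2.cvtColor(f["img"],cv2.COLOR_RGB2HSV).astype(int);H,S,V=hsv[...,0],hsv[...,1],hsv[...,2]
    roi=np.zeros(H.shape,bool)
    if n=="t": roi[150:285,290:450]=1
    else: roi[230:365,250:425]=1
    # colour samples
    base=roi&(S<75)&(V<120)
    wh=roi&(S<60)&(V>130)
    k=np.ones((5,5),np.uint8)
    b=cv2.morphologyEx((roi&~((S>120)&(H>15)&(H<32)&(V>90))).astype(np.uint8),cv2.MORPH_OPEN,k)
    if n=="t":
        print(hsv[200,320],hsv[195,317],hsv[184,320],hsv[190,345])
        print("base",fit(f,b,.008))
    w=cv2.morphologyEx(wh.astype(np.uint8),cv2.MORPH_OPEN,np.ones((5,5),np.uint8))
    print(n,"plate",fit(f,w,.0336))
    P=cloud(f);m=w.astype(bool);print(np.nanmedian(P[...,2][m]))
print("robot base",proj(t,[0,0,0.1]),proj(s,[0,0,.1]))
E
python3 fit.py
python3 - <<'E'
from h import *
D=np.load("f0.npz",allow_pickle=True)
for n in"ts":
    f=D[n].item();P=cloud(f).reshape(-1,3);P=P[~np.isnan(P[:,0])&(P[:,2]>.1)]
    P=P[(np.hypot(P[:,0],P[:,1])<1.0)&(P[:,0]>-.3)]
    print(n)
    ij=np.floor(P[:,:2]/.1).astype(int)
    for k in np.unique(ij,axis=0):
        z=P[(ij==k).all(1),2]
        if len(z)>3:print(k/10,z.min().round(2),np.median(z).round(2),z.max().round(2),len(z))
E
```

```text
[111  23 109] [ 19 158 244] [110  66 112] [ 90   1 243]
base (578.8954467773438, -93.25044250488281, 230.78167724609375, 270.4141845703125, 1.372882604598999)
t plate (578.5310668945312, -94.23658752441406, 209.1586151123047, 139.45545959472656, 1.2821913957595825)
0.03350352481014063
s plate (578.7039794921875, -96.08102416992188, 208.64051818847656, 138.82611083984375, 1.2275872230529785)
0.034253662855889044
robot base [[382.68653792 502.3629641 ]] [[ 29.1649216 368.2778198]]
t
[ 0.4 -0.4] 0.1 0.21 0.29 806
[0.4 0.2] 0.1 0.73 0.78 2526
[0.4 0.3] 0.58 0.68 0.74 4226
[0.5 0.1] 0.29 0.38 0.61 198
[0.5 0.2] 0.23 0.51 0.63 1538
[0.5 0.3] 0.31 0.6 0.69 3722
[0.5 0.4] 0.37 0.47 0.6 272
[ 0.6 -0.4] 0.36 0.37 0.38 533
[0.6 0.1] 0.1 0.55 0.68 3981
[0.6 0.2] 0.1 0.59 0.69 6130
[0.6 0.3] 0.37 0.46 0.6 2140
[0.6 0.4] 0.3 0.46 0.6 2613
[0.6 0.5] 0.31 0.37 0.4 135
[ 0.7 -0.4] 0.36 0.37 0.38 1008
[0.7 0.1] 0.35 0.52 0.59 273
[0.7 0.4] 0.3 0.32 0.35 47
[ 0.8 -0.4] 0.1 0.28 0.38 1384
[0.8 0.3] 0.1 0.21 0.27 271
[0.8 0.4] 0.1 0.24 0.27 334
s
[-0.1 -0.1] 0.1 0.16 0.28 1580
[ 0.  -0.1] 0.1 0.24 0.28 6931
[0. 0.] 0.24 0.28 0.28 872
[ 0.1 -0.1] 0.16 0.23 0.26 239
[0.1 0. ] 0.17 0.25 0.26 71
[0.1 0.5] 0.29 0.32 0.34 264
[0.1 0.6] 0.42 0.43 0.44 7
[0.2 0.5] 0.23 0.42 0.49 2184
[0.2 0.6] 0.23 0.36 0.48 1499
[0.2 0.7] 0.33 0.33 0.34 12
[0.3 0.6] 0.29 0.32 0.34 80
[0.3 0.7] 0.32 0.33 0.34 8
[ 0.4 -0.4] 0.1 0.31 0.38 2796
[0.4 0.2] 0.1 0.17 0.24 239
[ 0.5 -0.4] 0.36 0.38 0.38 1126
[0.5 0.1] 0.29 0.35 0.41 213
[0.5 0.2] 0.22 0.44 0.51 594
[0.5 0.3] 0.31 0.35 0.38 183
[0.5 0.4] 0.37 0.37 0.38 4
[ 0.6 -0.4] 0.36 0.38 0.38 953
[0.6 0.1] 0.1 0.33 0.52 4194
[0.6 0.2] 0.1 0.4 0.51 1406
[0.6 0.3] 0.37 0.46 0.47 401
[0.6 0.4] 0.29 0.37 0.45 1401
[0.6 0.5] 0.28 0.37 0.43 326
[ 0.7 -0.4] 0.36 0.38 0.38 612
[0.7 0.1] 0.33 0.45 0.51 258
[0.7 0.4] 0.3 0.34 0.41 111
[ 0.8 -0.4] 0.1 0.19 0.3 1097
[0.8 0.3] 0.1 0.15 0.2 117
```

```bash
python3 - <<'E'
from h import *
D=np.load("f0.npz",allow_pickle=True)
for n in"ts":
    f=D[n].item();P=cloud(f).reshape(-1,3)
    E=f["extrinsics"];print(n,"cam",-E[:3,:3].T@E[:3,3])
    P=P[~np.isnan(P[:,0])&(P[:,2]>.06)]
    r=np.hypot(P[:,0],P[:,1]);a=np.degrees(np.arctan2(P[:,1],P[:,0]))
    for a0 in range(-60,80,5):
        for z0 in np.arange(.05,1.0,.1):
            m=(a>=a0)&(a<a0+5)&(P[:,2]>=z0)&(P[:,2]<z0+.1)&(r>.25)
            if m.sum()>3 and r[m].min()<.75:print(a0,z0.round(2),r[m].min().round(3),end=' | ')
        print()
print(proj(D["s"].item(),[[.45,.3,.65],[.65,.2,.6]]))
E
```

```text
t cam [0.39636892 0.14999518 0.96356683]




-40 0.05 0.555 | -40 0.15 0.554 | -40 0.25 0.555 | 
-35 0.05 0.611 | 
-30 0.05 0.701 | -30 0.35 0.697 | 


-15 0.05 0.535 | 
-10 0.05 0.53 | 



10 0.05 0.711 | 10 0.15 0.635 | 10 0.25 0.635 | 10 0.35 0.708 | 10 0.45 0.708 | 10 0.55 0.709 | 
15 0.05 0.655 | 15 0.15 0.634 | 15 0.25 0.615 | 15 0.35 0.61 | 15 0.45 0.676 | 15 0.55 0.605 | 15 0.65 0.675 | 
20 0.35 0.61 | 20 0.45 0.609 | 20 0.55 0.607 | 
25 0.05 0.482 | 25 0.15 0.504 | 25 0.25 0.568 | 25 0.35 0.727 | 25 0.45 0.61 | 25 0.55 0.611 | 
30 0.05 0.47 | 30 0.25 0.645 | 30 0.35 0.666 | 30 0.45 0.707 | 30 0.55 0.535 | 30 0.65 0.504 | 30 0.75 0.503 | 
35 0.35 0.739 | 35 0.45 0.716 | 35 0.55 0.588 | 35 0.65 0.509 | 








s cam [ 0.08595319 -0.65216145  0.88698639]



-45 0.05 0.567 | -45 0.15 0.563 | -45 0.25 0.565 | 
-40 0.05 0.556 | -40 0.15 0.556 | -40 0.25 0.556 | -40 0.35 0.564 | 
-35 0.05 0.617 | -35 0.35 0.603 | 
-30 0.05 0.707 | -30 0.35 0.696 | 


-15 0.05 0.534 | 
-10 0.05 0.53 | 



10 0.05 0.673 | 10 0.15 0.633 | 10 0.25 0.627 | 10 0.35 0.7 | 10 0.45 0.701 | 
15 0.05 0.654 | 15 0.15 0.634 | 15 0.25 0.615 | 15 0.35 0.609 | 15 0.45 0.673 | 
20 0.35 0.609 | 20 0.45 0.607 | 
25 0.05 0.48 | 25 0.15 0.505 | 25 0.25 0.571 | 25 0.35 0.73 | 25 0.45 0.608 | 
30 0.05 0.468 | 30 0.25 0.649 | 30 0.35 0.666 | 
35 0.35 0.748 | 




60 0.25 0.578 | 60 0.35 0.654 | 60 0.45 0.657 | 
65 0.15 0.609 | 65 0.25 0.574 | 65 0.35 0.626 | 65 0.45 0.624 | 
70 0.25 0.573 | 70 0.35 0.629 | 70 0.45 0.629 | 

[[152.47300233 -73.44779246]
 [284.1221194  -47.63817131]]
```

```bash
cat > rows.py <<'E'
import sys,numpy as np
from station import arm
from scipy.spatial.transform import Rotation as R
def rows(wps,g=1,quiet=False):
    s=arm.get_state();r0=R.from_euler('xyz',s["ee_rot"]);p=s["eef_pos"]
    print("at",p.round(4),s["ee_rot"].round(4),"F",s["force"].round(2),"t",round(s["t"],2),"q",s["q"].round(2),"w",round(s["width"],4))
    for x,y,z,yaw in wps:
        d=r0.inv().apply(np.array([x,y,z])-p)/.3
        rv=(r0.inv()*R.from_euler('xyz',[np.pi,0,np.radians(yaw)])).as_rotvec()/np.radians(60)
        print(g,*d.round(4),*rv.round(3),";")
def pol(r,a): a=np.radians(a);return r*np.cos(a),r*np.sin(a)
C=np.array([.579,-.0945]);YAW=np.radians(1.3)
def b2w(x,y):
    c,s=np.cos(YAW),np.sin(YAW);return C[0]+c*x-s*y,C[1]+s*x+c*y
E
python3 - <<'E'
from rows import *
rows([(*pol(.41,69),.22,-21)])
E
```

```text
at [0.242  0.6298 0.226 ] [ 3.1406e+00 -1.0000e-04 -3.6680e-01] F [-0.04 -0.46 -0.57] t 0.2 q [ 1.49  0.36  0.01 -0.   -1.22 -0.29] w 0.0875
1 -0.0003 0.8823 0.0208 0.001 -0.0 -0.0 ;
```

```bash
python3 -m inch '1 0 0.3 0 0 0 0; 1 0 0.6 0 0 0 0; 1 0 0.88 0.02 0 0 0;1 0 0.88 0.02 0 0 0;1 0 0.88 0.02 0 0 0;1 0 0.88 0.02 0 0 0;1 0 0.88 0.02 0 0 0' 20; python3 - <<'E'
from rows import *
rows([(*pol(.41,62),.22,-10),(*pol(.41,55),.21,0),(*pol(.41,48),.2,10),(*pol(.41,40),.2,20)])
E
```

```text
t: 0.9
eef_pos: [0.1469, 0.382, 0.2212]
ee_rot: [-3.14, 0.001, -0.366]
force: [-0.1, 0.0, 0.3]
width: 0.0372
at [0.1469 0.382  0.2212] [-3.1398e+00  1.3000e-03 -3.6570e-01] F [-0.11  0.04  0.28] t 0.9 q [ 1.69 -0.1  -0.54 -0.   -1.13 -0.49] w 0.0372
1 0.1656 0.0079 0.0039 -0.002 0.001 -0.183 ;
1 0.3297 0.0385 0.037 -0.002 0.001 -0.349 ;
1 0.4889 0.0889 0.07 -0.002 0.001 -0.516 ;
1 0.6616 0.1696 0.0696 -0.002 0.001 -0.683 ;
```

```bash
python3 -m inch '1 0.166 0.008 0.004 0 0 -0.18; 1 0.33 0.04 0.037 0 0 -0.35; 1 0.49 0.09 0.07 0 0 -0.52;1 0.66 0.17 0.07 0 0 -0.68;1 0.66 0.17 0.07 0 0 -0.68' 20; python3 - <<'E'
from rows import *
from h import *
rows([(*pol(.41,33),.2,10),(*pol(.41,26),.2,5),(*pol(.41,19),.2,0),(*pol(.41,12),.2,-5),(*pol(.41,5),.2,-15),(*pol(.41,-2),.2,-25)])
grab("side","pics/side1.png");grab("top","pics/top1.png")
E
```

```text
t: 1.4
eef_pos: [0.3108, 0.2699, 0.1998]
ee_rot: [3.141, -0.0, 0.253]
force: [0.3, 0.1, 0.4]
width: 0.001
at [0.3108 0.2699 0.1998] [ 3.1411e+00 -1.0000e-04  2.5330e-01] F [0.25 0.09 0.36] t 1.4 q [ 1.2  -0.07 -0.57  0.   -1.07  0.62] w 0.001
1 0.0679 0.178 -0.0005 0.0 -0.0 0.075 ;
1 0.111 0.3392 -0.0004 0.0 -0.0 0.159 ;
1 0.1342 0.5045 -0.0004 0.0 -0.0 0.242 ;
1 0.1371 0.6713 -0.0003 0.0 -0.0 0.325 ;
1 0.1196 0.8372 -0.0002 0.0 -0.0 0.492 ;
1 0.082 0.9998 -0.0001 0.0 -0.0 0.659 ;
```

View pics/side1.png

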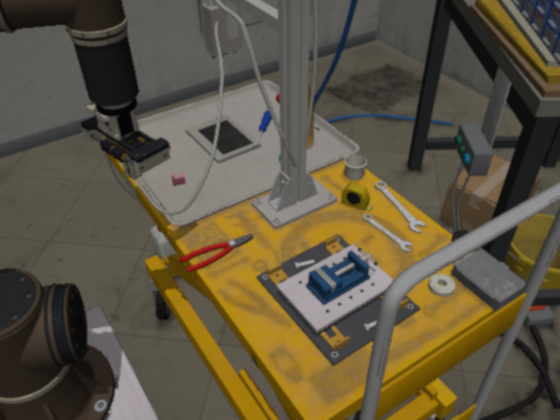

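View pics/top1.png

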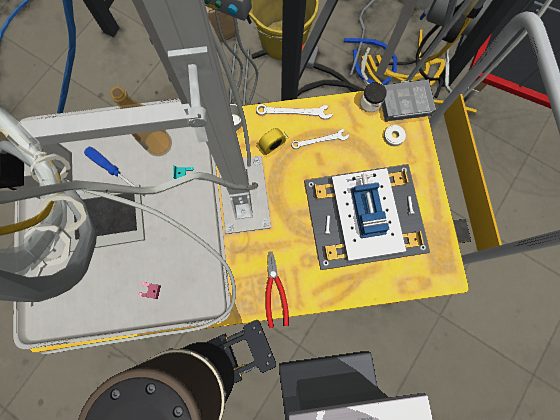

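```bash
python3 - <<'E'
from h import *
D=np.load("f0.npz",allow_pickle=True)
for n,k in(("t","top"),("s","side")):
    f=grab(k);P=cloud(f);P0=cloud(D[n].item())
    m=(np.abs(f["range_z"]-D[n].item()["range_z"])>.02)&(P[...,2]>.15)&(f["range_z"]>0)&(np.hypot(P[...,0],P[...,1])<.8)
    Q=P[m]
    print(n,len(Q))
    for z0 in np.arange(.15,1,.08):
        q=Q[(Q[:,2]>=z0)&(Q[:,2]<z0+.08)]
        if len(q)>10:print(z0.round(2),q.min(0).round(2),np.median(q,0).round(2),q.max(0).round(2),len(q))
E
```

```text
t 10317
0.23 [ 0.28 -0.35  0.26] [0.33 0.2  0.31] [0.65 0.29 0.31] 1659
0.31 [ 0.3  -0.35  0.31] [0.34 0.2  0.31] [0.71 0.39 0.37] 65
0.39 [0.29 0.17 0.39] [0.34 0.23 0.44] [0.7  0.49 0.47] 729
0.47 [0.29 0.18 0.47] [0.34 0.23 0.53] [0.7  0.47 0.55] 1099
0.55 [0.3  0.18 0.55] [0.34 0.23 0.6 ] [0.7  0.4  0.63] 2038
0.63 [0.32 0.19 0.63] [0.34 0.26 0.64] [0.66 0.33 0.71] 4716
s 12763
0.15 [-0.   -0.37  0.15] [ 0.07 -0.08  0.2 ] [0.65 0.29 0.23] 1343
0.23 [-0.01 -0.36  0.23] [0.3  0.23 0.29] [0.66 0.36 0.31] 2433
0.31 [ 0.26 -0.37  0.31] [0.3  0.25 0.35] [0.71 0.36 0.39] 1347
0.39 [0.27 0.18 0.39] [0.3  0.23 0.43] [0.68 0.37 0.47] 2095
0.47 [0.17 0.18 0.47] [0.3  0.23 0.52] [0.68 0.31 0.55] 2963
0.55 [0.17 0.22 0.55] [0.25 0.25 0.57] [0.36 0.28 0.59] 2582
```

```bash
python3 - <<'E'
from h import *
D=np.load("f0.npz",allow_pickle=True)
Q=np.vstack([cloud(D[n].item()).reshape(-1,3) for n in"ts"]);Q=Q[~np.isnan(Q[:,0])]
Q=Q[(Q[:,0]>.45)&(Q[:,0]<.8)&(Q[:,1]>.05)&(Q[:,1]<.4)&(Q[:,2]>.03)]
for z0 in np.arange(.04,.75,.06):
    q=Q[(Q[:,2]>=z0)&(Q[:,2]<z0+.06)]
    # 2cm occupancy in y: list minx per y bin
    print(z0.round(2),[(b/50,q[(np.floor(q[:,1]*50)==b)][:,0].min().round(2),q[(np.floor(q[:,1]*50)==b)][:,0].max().round(2)) for b in np.unique(np.floor(q[:,1]*50)) if (np.floor(q[:,1]*50)==b).sum()>3 and b<12])
f=grab("side");P=cloud(f);P0=cloud(D["s"].item())
for u,v in [(40,10),(70,10),(100,15),(105,40),(100,80),(75,20),(20,20),(125,20),(110,100),(0,12),(90,30)]:print(u,v,P[v,u].round(3),f["img"][v,u])
f=grab("top");P=cloud(f)
for u,v in [(150,400),(100,410),(190,380),(215,370),(240,355),(130,370),(160,360)]:print('t',u,v,P[v,u].round(3))
E
```

```text
0.04 [(np.float64(0.08), np.float64(0.79), np.float64(0.8)), (np.float64(0.1), np.float64(0.77), np.float64(0.8)), (np.float64(0.12), np.float64(0.77), np.float64(0.8)), (np.float64(0.14), np.float64(0.79), np.float64(0.8)), (np.float64(0.16), np.float64(0.62), np.float64(0.71)), (np.float64(0.18), np.float64(0.62), np.float64(0.73)), (np.float64(0.2), np.float64(0.62), np.float64(0.66)), (np.float64(0.22), np.float64(0.62), np.float64(0.65))]
0.1 [(np.float64(0.16), np.float64(0.65), np.float64(0.7)), (np.float64(0.18), np.float64(0.65), np.float64(0.7)), (np.float64(0.2), np.float64(0.65), np.float64(0.66)), (np.float64(0.22), np.float64(0.45), np.float64(0.65))]
0.16 [(np.float64(0.14), np.float64(0.62), np.float64(0.65)), (np.float64(0.16), np.float64(0.62), np.float64(0.69)), (np.float64(0.18), np.float64(0.65), np.float64(0.7)), (np.float64(0.2), np.float64(0.65), np.float64(0.66)), (np.float64(0.22), np.float64(0.45), np.float64(0.65))]
0.22 [(np.float64(0.14), np.float64(0.61), np.float64(0.63)), (np.float64(0.16), np.float64(0.6), np.float64(0.69)), (np.float64(0.18), np.flo
[... 1560 characters left out ...]
.66)), (np.float64(0.22), np.float64(0.65), np.float64(0.66))]
0.7 []
40 10 [0.228 0.254 0.572] [35 29 25]
70 10 [0.27  0.243 0.566] [30 25 21]
100 15 [0.31  0.224 0.555] [37 31 25]
105 40 [0.308 0.222 0.515] [65 62 53]
100 80 [0.286 0.234 0.443] [23 22 22]
75 20 [0.273 0.24  0.55 ] [40 33 27]
20 20 [0.197 0.268 0.558] [24 20 15]
125 20 [0.353 0.24  0.532] [102  95  83]
110 100 [0.293 0.228 0.404] [22 23 23]
0 12 [0.173 0.27  0.575] [35 31 25]
90 30 [0.29  0.229 0.533] [51 45 38]
t 150 400 [0.338 0.256 0.641]
t 100 410 [0.336 0.293 0.641]
t 190 380 [0.342 0.234 0.597]
t 215 370 [0.332 0.231 0.485]
t 240 355 [ 0.214  0.329 -0.724]
t 130 370 [ 0.216  0.773 -0.72 ]
t 160 360 [0.359 0.268 0.566]
```

```bash
python3 -m inch '1 0.068 0.178 0 0 0 0.07; 1 0.111 0.339 0 0 0 0.16; 1 0.134 0.504 0 0 0 0.24; 1 0.137 0.67 0 0 0 0.33; 1 0.12 0.837 0 0 0 0.49; 1 0.082 1 0 0 0 0.66; 1 0.082 1 0 0 0 0.8; 1 0.082 1 0 0 0 0.9' 20; python3 - <<'E'
from rows import *
from h import *
x,y=b2w(-.09,.055);print(x,y)
rows([(x,y,.1,-88.7),(x,y,.06,-88.7)])
grab("side","pics/side2.png");grab("top","pics/top2.png")
E
```

```text
t: 2.5
eef_pos: [0.4068, -0.0153, 0.2001]
ee_rot: [-3.141, -0.0, -0.703]
force: [-0.3, -0.2, -0.6]
width: 0.0004
0.48777536181445413 -0.04155601650880192
at [ 0.4068 -0.0153  0.2001] [-3.1415e+00 -1.0000e-04 -7.0350e-01] F [-0.34 -0.21 -0.61] t 2.5 q [ 0.45 -0.08 -0.58  0.   -1.08  0.41] w 0.0004
1 0.2625 -0.1078 0.3338 -0.0 -0.0 0.807 ;
1 0.2625 -0.1078 0.4672 -0.0 -0.0 0.807 ;
```

View pics/side2.png

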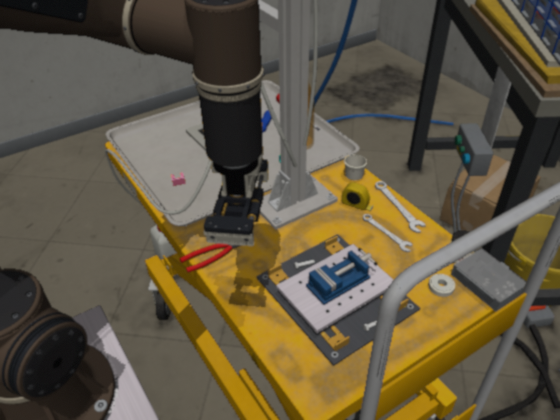

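View pics/top2.png

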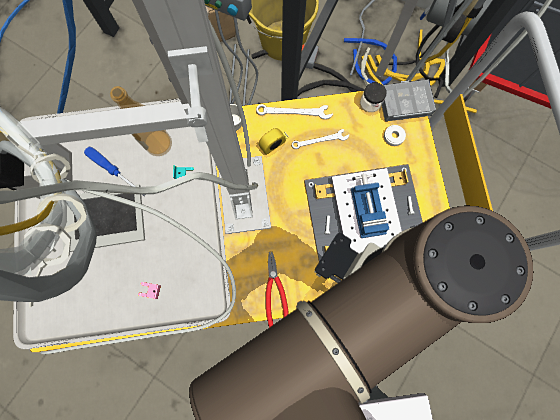

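```bash
python3 -m inch '1 0.1 -0.04 0.15 0 0 0.15; 1 0.2 -0.08 0.3 0 0 0.3; 1 0.2625 -0.108 0.45 0 0 0.45; 1 0.2625 -0.108 0.467 0 0 0.6; 1 0.2625 -0.108 0.467 0 0 0.75;1 0.2625 -0.108 0.467 0 0 0.807;1 0.2625 -0.108 0.467 0 0 0.807;1 0.2625 -0.108 0.467 0 0 0.807' 20; python3 - <<'E'
from rows import *
from h import *
x,y=b2w(-.09,.055);print(x,y)
rows([(x,y,.036,-88.7),(x,y,.033,-88.7)])
grab("side","pics/side3.png");f=grab("top","pics/top3.png")
print(proj(f,[x,y,.0336]))
E
```

```text
t: 3.4
eef_pos: [0.4881, -0.0389, 0.06]
ee_rot: [-3.141, 0.0, -1.532]
force: [-0.4, -0.1, -0.3]
width: 0.0006
0.48777536181445413 -0.04155601650880192
at [ 0.4881 -0.0389  0.06  ] [-3.1414  0.     -1.5324] F [-0.41 -0.09 -0.28] t 3.4 q [ 0.32  0.24 -0.6   0.   -0.73 -0.28] w 0.0006
1 0.0087 0.0015 0.0799 -0.0 0.0 0.015 ;
1 0.0087 0.0015 0.0899 -0.0 0.0 0.015 ;
[[353.01055514 252.81825333]]
```

View pics/side3.png

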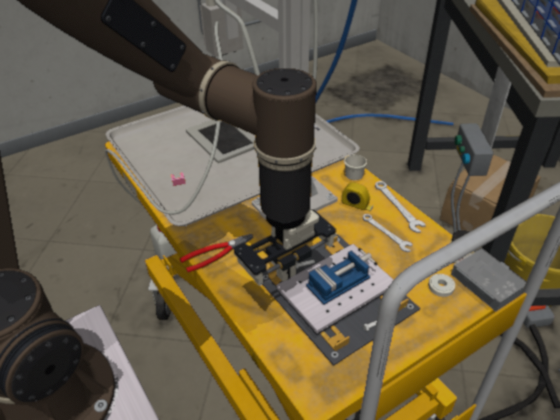

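The arm hangs over the near-left corner, with the fingertips at about (290,270) in the side view and nothing touching. Now I'll press.

```bash
python3 -m inch '1 0.009 0 0.04 0 0 0.015; 1 0.009 0 0.075 0 0 0.015; 1 0.009 0 0.08 0 0 0.015;1 0.009 0 0.085 0 0 0.015;1 0.009 0 0.085 0 0 0.015'; python3 -m inch '1 0 0 0.003 0 0 0;1 0 0 0.003 0 0 0;1 0 0 0.003 0 0 0';python3 -m inch '1 0 0 0.003 0 0 0;1 0 0 0.003 0 0 0;1 0 0 0.003 0 0 0'
```

```text
t: 4.0
eef_pos: [0.4879, -0.0427, 0.0345]
ee_rot: [3.142, -0.0, -1.554]
force: [-0.6, -0.2, -0.3]
width: 0.0005
t: 4.3
eef_pos: [0.488, -0.0427, 0.0337]
ee_rot: [-3.141, 0.0, -1.555]
force: [0.6, 0.3, 0.3]
width: 0.0005
t: 4.6
eef_pos: [0.4879, -0.0426, 0.0327]
ee_rot: [-3.141, 0.0, -1.555]
force: [-0.2, 0.4, 0.5]
width: 0.0002
```

```bash
python3 -m inch '1 0 0 0.003 0 0 0;1 0 0 0.003 0 0 0;1 0 0 0.003 0 0 0';python3 -m inch '1 0 0 0.003 0 0 0;1 0 0 0.003 0 0 0;1 0 0 0.003 0 0 0'
```

```text
t: 4.9
eef_pos: [0.4879, -0.0427, 0.0318]
ee_rot: [-3.141, 0.0, -1.555]
force: [-0.4, 0.7, 0.8]
width: 0.0005
t: 5.2
eef_pos: [0.4879, -0.0427, 0.0308]
ee_rot: [-3.142, 0.0, -1.555]
force: [-0.1, 2.2, 0.6]
width: 0.0005
```

```bash
python3 -m inch '1 0 0 0.003 0 0 0;1 0 0 0.003 0 0 0;1 0 0 0.003 0 0 0';python3 -m inch '1 0 0 0.003 0 0 0;1 0 0 0.003 0 0 0;1 0 0 0.003 0 0 0'; python3 - <<'E'
from rows import *
from h import *
rows([])
f=grab("side");cv2.imwrite("pics/side4.png",cv2.resize(f["img"][205:360,220:420,::-1],None,fx=3.8,fy=3.8,interpolation=cv2.INTER_CUBIC))
E
```

```text
t: 5.5
eef_pos: [0.4879, -0.0427, 0.0299]
ee_rot: [-3.142, 0.0, -1.555]
force: [-0.3, 1.8, 2.2]
width: 0.0004
t: 5.8
eef_pos: [0.4878, -0.0427, 0.029]
ee_rot: [-3.142, 0.0, -1.555]
force: [-0.0, 1.4, 2.5]
width: 0.0004
at [ 0.4878 -0.0427  0.029 ] [-3.1415  0.     -1.5552] F [-0.02  1.38  2.49] t 5.8 q [ 0.32  0.29 -0.63 -0.   -0.65 -0.3 ] w 0.0004
```

View pics/side4.png

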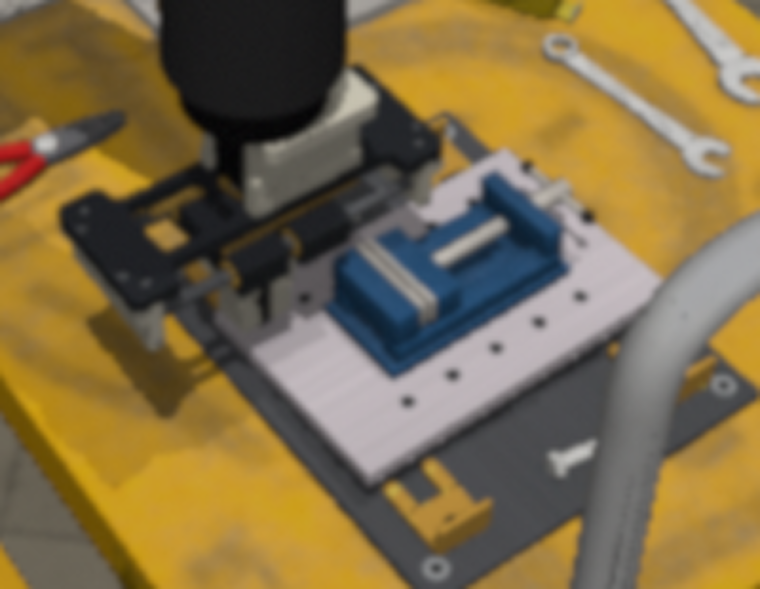

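```bash
python3 -m inch '1 0 0 0.003 0 0 0;1 0 0 0.003 0 0 0;1 0 0 0.003 0 0 0';  python3 - <<'E'
from h import *
D=np.load("f0.npz",allow_pickle=True);f0=D["s"].item()
import sys;sys.argv=['']
from rows import b2w
f=grab("side");A=cloud(f0);B=cloud(f)
for x,y in[(-.09,-.055),(.09,-.05),(.095,-.02),(.095,.0),(0,-.055),(-.09,-.01),(-.08,.03)]:
    X,Y=b2w(x,y);u,v=proj(f,[X,Y,.0336])[0].round().astype(int)
    a=np.nanmedian(A[v-1:v+2,u-1:u+2],axis=(0,1));b=np.nanmedian(B[v-1:v+2,u-1:u+2],axis=(0,1));print(x,y,a.round(4),b.round(4))
E
```

```text
t: 6.15
eef_pos: [0.4878, -0.0427, 0.0283]
ee_rot: [-3.141, 0.0, -1.555]
force: [-0.9, 1.9, 6.1]
width: 0.0003
-0.09 -0.055 [ 0.4903 -0.1526  0.0335] [ 0.49   -0.1529  0.0347]
0.09 -0.05 [ 0.6692 -0.1441  0.0342] [ 0.6645 -0.147   0.0405]
0.095 -0.02 [ 0.6737 -0.1116  0.0341] [ 0.6704 -0.1154  0.0395]
0.095 0.0 [ 0.6752 -0.0913  0.0337] [ 0.6733 -0.0931  0.037 ]
0 -0.055 [ 0.5806 -0.1501  0.0336] [ 0.5779 -0.1528  0.0374]
-0.09 -0.01 [ 0.4887 -0.1073  0.0336] [ 0.4889 -0.1059  0.0323]
-0.08 0.03 [ 0.4974 -0.0671  0.0342] [ 0.4999 -0.0628  0.0297]
```

Near-left gives: it sank about 5.5 mm, and the far-right corner rose by about 6 mm. I'll lift off and measure shim_nl.

```bash
python3 -m inch '1 0 0 -0.03 0 0 0;1 0 0 -0.12 0 0 0;1 0 0 -0.25 0 0 0;1 0 0 -0.25 0 0 0'; python3 - <<'E'
from h import *
from rows import b2w,rows,C,YAW
rows([])
D=np.load("f0.npz",allow_pickle=True)
for n in "ts":
  f=D[n].item()
  hsv=cv2.cvtColor(f["img"],cv2.COLOR_RGB2HSV).astype(int)
  m0=(hsv[...,1]>110)&(hsv[...,0]>12)&(hsv[...,0]<32)&(hsv[...,2]>70)
  c=np.array([proj(f,[*b2w(x,y),.008])[0] for x,y in[(-.111,.074),(-.111,.132),(-.045,.132),(-.045,.074)]]).round().astype(np.int32)
  roi=np.zeros(m0.shape,np.uint8);cv2.fillPoly(roi,[c],1)
  m=(m0&(roi>0)).astype(np.uint8)
  v,u=np.nonzero(m)
  for z in(.013,.03):
    P=plane(f,u,v,z)[:,:2]-C
    cs,sn=np.cos(YAW),np.sin(YAW);B=np.c_[P[:,0]*cs+P[:,1]*sn,-P[:,0]*sn+P[:,1]*cs]*1000
    print(n,z,"min",B.min(0).round(1),"max",B.max(0).round(1),len(u),cv2.minAreaRect(B.astype(np.float32)))
  x0,y0=c.min(0)-8;x1,y1=c.max(0)+8
  im=f["img"][y0:y1,x0:x1,::-1].copy();cv2.imwrite(f"pics/shim_{n}.png",cv2.resize(im,None,fx=10,fy=10,interpolation=cv2.INTER_NEAREST)[:600,:800]);print(x0,y0)
E
```

```text
t: 6.6
eef_pos: [0.4907, -0.0424, 0.108]
ee_rot: [-3.134, 0.001, -1.554]
force: [0.6, 0.6, -0.4]
width: 0.0006
at [ 0.4907 -0.0424  0.108 ] [-3.1341e+00  8.0000e-04 -1.5542e+00] F [ 0.62  0.57 -0.42] t 6.6 q [ 0.31  0.17 -0.55  0.   -0.84 -0.3 ] w 0.0006
t 0.013 min [-95.1  73.6] max [-61.3 115.3] 191 ((-78.27499389648438, 94.43379211425781), (41.98137283325195, 33.41874694824219), 89.2033920288086)
t 0.03 min [-96.6  76.8] max [-63.4 117.6] 191 ((-80.04124450683594, 97.19047546386719), (41.23058319091797, 32.82107925415039), 89.20338439941406)
308 229
s 0.013 min [-113.6   84.2] max [-47.2 130.4] 265 ((-80.75048828125, 106.96978759765625), (45.966835021972656, 66.34243774414062), 89.13867950439453)
s 0.03 min [-121.2   71.9] max [-56.2 117.2] 265 ((-89.01374816894531, 94.26234436035156), (45.07271957397461, 65.052001953125), 89.13866424560547)
249 254
```

View pics/shim_t.png

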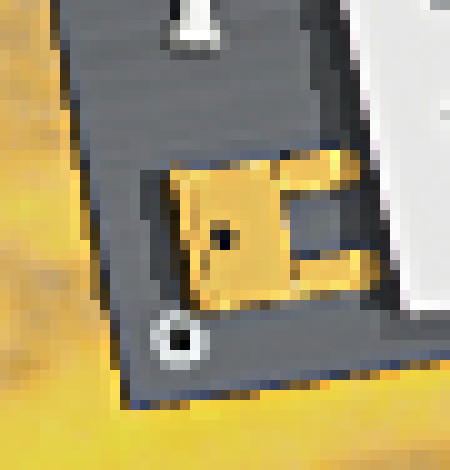

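View pics/shim_s.png

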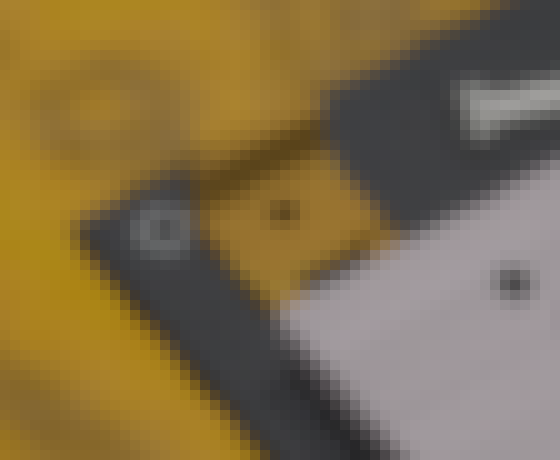

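Top view: the nl shim's tab outer face is at base y ≈ 117 mm, centred on x ≈ −78 and square to the base. The push home is about 38 mm.

```bash
python3 - <<'E'
from rows import *
x,y=b2w(-.078,.139)
rows([(x,y,.1,-88.7),(x,y,.03,-88.7),(x,y,.0125,-88.7)])
E
```

```text
at [ 0.4907 -0.0424  0.108 ] [-3.1341e+00  8.0000e-04 -1.5542e+00] F [ 0.62  0.57 -0.42] t 6.6 q [ 0.31  0.17 -0.55  0.   -0.84 -0.3 ] w 0.0006
1 -0.2833 -0.0283 0.027 -0.007 0.001 -0.006 ;
1 -0.2831 -0.0265 0.2604 -0.007 0.001 -0.006 ;
1 -0.283 -0.0261 0.3187 -0.007 0.001 -0.006 ;
```

```bash
python3 -m inch '1 -0.15 -0.015 0 0 0 -0.006; 1 -0.283 -0.025 0.02 0 0 -0.006; 1 -0.283 -0.025 0.1 0 0 -0.006;1 -0.283 -0.025 0.1 0 0 -0.006;1 -0.283 -0.025 0.1 0 0 -0.006'; python3 - <<'E'
from rows import *
x,y=b2w(-.078,.139)
rows([(x,y,.03,-88.7),(x,y,.0125,-88.7)])
E
```

```text
t: 7.1
eef_pos: [0.4934, 0.0418, 0.0731]
ee_rot: [3.14, -0.001, -1.549]
force: [0.7, 0.4, -0.5]
width: 0.0005
at [0.4934 0.0418 0.0731] [ 3.1399e+00 -1.0000e-03 -1.5487e+00] F [ 0.75  0.39 -0.51] t 7.1 q [ 0.48  0.23 -0.58  0.   -0.77 -0.46] w 0.0005
1 -0.003 -0.0152 0.1436 0.002 -0.001 -0.001 ;
1 -0.003 -0.0153 0.202 0.002 -0.001 -0.001 ;
```

```bash
python3 -m inch '1 -0.003 -0.015 0.05 0 0 0; 1 -0.003 -0.015 0.12 0 0 0; 1 -0.003 -0.015 0.16 0 0 0;1 -0.003 -0.015 0.19 0 0 0;1 -0.003 -0.015 0.19 0 0 0;1 -0.003 -0.015 0.19 0 0 0'; python3 - <<'E'
from rows import *
from h import *
x,y=b2w(-.078,.139)
rows([(x,y,.0125,-88.7),(*b2w(-.078,.130),.0125,-88.7),(*b2w(-.078,.0885),.0125,-88.7)])
f=grab("top");cv2.imwrite("pics/t5.png",cv2.resize(f["img"][180:290,280:430,::-1],None,fx=5,fy=5))
f=grab("side");cv2.imwrite("pics/s5.png",cv2.resize(f["img"][205:360,220:420,::-1],None,fx=3.8,fy=3.8,interpolation=cv2.INTER_CUBIC))
E
```

```text
t: 7.7
eef_pos: [0.4989, 0.0431, 0.0168]
ee_rot: [-3.141, 0.0, -1.549]
force: [0.6, -0.1, 0.5]
width: 0.0002
at [0.4989 0.0431 0.0168] [-3.141   0.     -1.5492] F [ 0.64 -0.11  0.51] t 7.7 q [ 0.48  0.32 -0.62  0.   -0.63 -0.46] w 0.0002
1 0.0011 0.0035 0.0143 -0.001 0.0 -0.001 ;
1 0.0311 0.0034 0.0143 -0.001 0.0 -0.001 ;
1 0.1695 0.0033 0.0143 -0.001 0.0 -0.001 ;
```

View pics/t5.png

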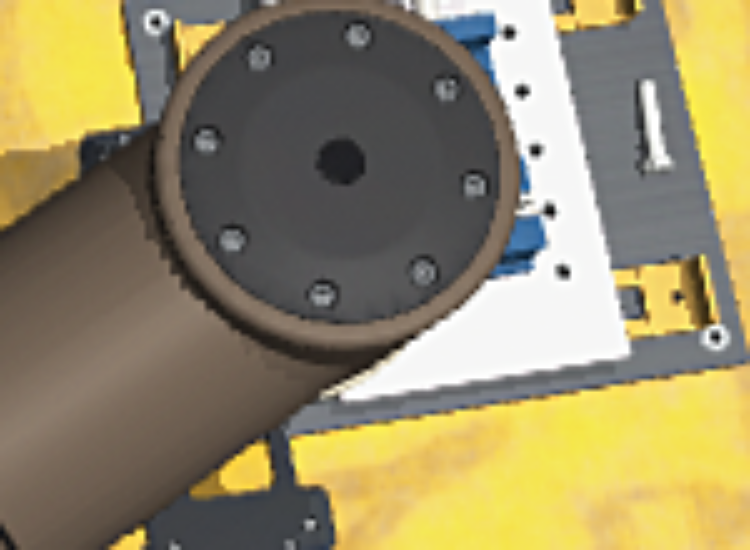

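View pics/s5.png

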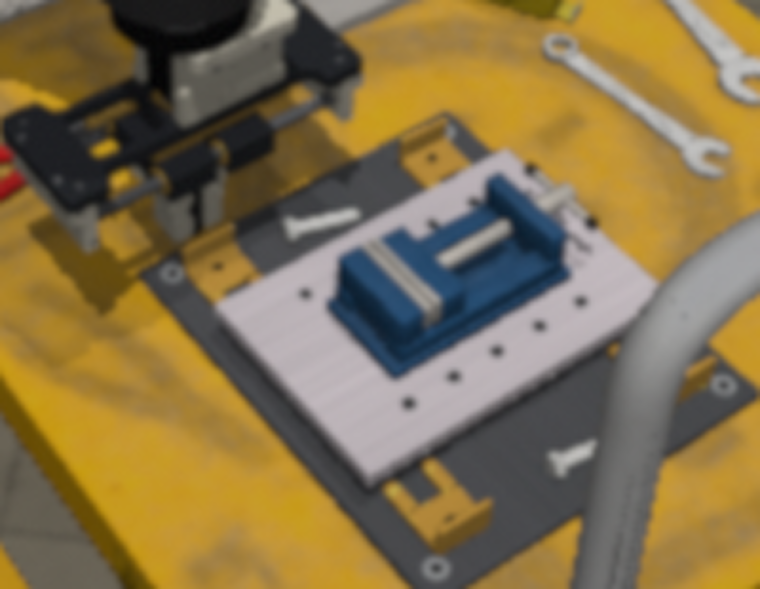

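```bash
python3 -m inch '1 0 0.003 0.013 0 0 0; 1 0 0.003 0.013 0 0 0;1 0.02 0.003 0.013 0 0 0;1 0.04 0.003 0.013 0 0 0; 1 0.05 0.003 0.013 0 0 0;1 0.06 0.003 0.013 0 0 0;1 0.06 0.003 0.013 0 0 0'; python3 - <<'E'
from rows import *
rows([(*b2w(-.078,.0885),.0125,-88.7)])
E
```

```text
t: 8.5
eef_pos: [0.4979, 0.0248, 0.0122]
ee_rot: [3.141, -0.0, -1.55]
force: [0.9, -0.2, 0.6]
width: 0.0009
at [0.4979 0.0248 0.0122] [ 3.1415e+00 -1.0000e-04 -1.5495e+00] F [ 0.87 -0.19  0.58] t 8.5 q [ 0.44  0.33 -0.63  0.   -0.62 -0.42] w 0.0009
1 0.1087 -0.0013 -0.0009 0.0 -0.0 -0.001 ;
```

```bash
python3 -m inch '1 0.015 0 0 0 0 0; 1 0.03 0 0 0 0 0;1 0.045 0 0 0 0 0;1 0.06 0 0 0 0 0;1 0.07 0 0 0 0 0;1 0.08 0 0 0 0 0;1 0.08 0 0 0 0 0'; python3 - <<'E'
from rows import *
from h import *
rows([(*b2w(-.078,.0885),.0125,-88.7)])
f=grab("side");cv2.imwrite("pics/s6.png",cv2.resize(f["img"][205:360,220:420,::-1],None,fx=3.8,fy=3.8,interpolation=cv2.INTER_CUBIC))
E
```

```text
t: 9.2
eef_pos: [0.4983, 0.0009, 0.0122]
ee_rot: [3.141, -0.0, -1.549]
force: [-0.3, 0.0, -0.5]
width: 0.0003
at [0.4983 0.0009 0.0122] [ 3.1413e+00 -2.0000e-04 -1.5493e+00] F [-0.31  0.   -0.48] t 9.2 q [ 0.4   0.33 -0.63  0.   -0.62 -0.38] w 0.0003
1 0.0289 -0.0016 -0.0011 0.0 -0.0 -0.001 ;
```

View pics/s6.png

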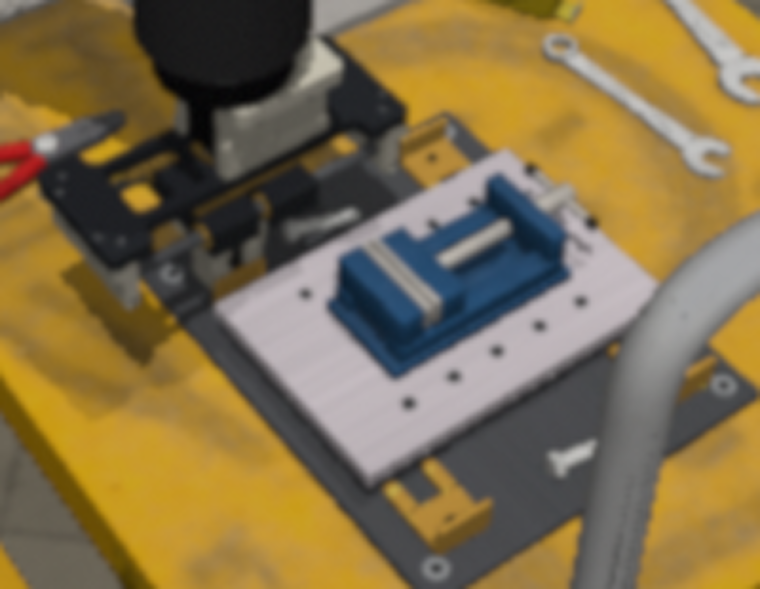

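The shim is sliding in, with its tab at about (235,275), just outside the plate edge. I'll creep the rest of the way.

```bash
python3 -m inch '1 0.006 0 0 0 0 0; 1 0.012 0 0 0 0 0;1 0.018 0 0 0 0 0;1 0.022 0 0 0 0 0;1 0.022 0 0 0 0 0;1 0.022 0 0 0 0 0';python3 -m inch '1 0.004 0 0 0 0 0; 1 0.004 0 0 0 0 0; 1 0.004 0 0 0 0 0';python3 -m inch '1 0.004 0 0 0 0 0; 1 0.004 0 0 0 0 0; 1 0.004 0 0 0 0 0'
```

```text
t: 9.85
eef_pos: [0.4986, -0.0053, 0.0122]
ee_rot: [3.142, -0.0, -1.549]
force: [-1.1, -0.0, -0.5]
width: 0.0004
t: 10.15
eef_pos: [0.4989, -0.0059, 0.0123]
ee_rot: [-3.141, 0.001, -1.549]
force: [-1.2, 3.9, 0.4]
width: 0.0003
t: 10.45
eef_pos: [0.4991, -0.0062, 0.0124]
ee_rot: [-3.14, 0.002, -1.549]
force: [-3.5, 12.3, 2.8]
width: 0.0004
```

```bash
python3 -m inch '1 0.003 0 0 0 0 0; 1 0.003 0 0 0 0 0; 1 0.003 0 0 0 0 0';python3 -m inch '1 0.003 0 0 0 0 0; 1 0.003 0 0 0 0 0; 1 0.003 0 0 0 0 0'
```

```text
t: 10.75
eef_pos: [0.4992, -0.0064, 0.0125]
ee_rot: [-3.14, 0.003, -1.549]
force: [-5.5, 17.5, 3.6]
width: 0.0006
t: 11.05
eef_pos: [0.4993, -0.0066, 0.0126]
ee_rot: [-3.139, 0.003, -1.549]
force: [-6.3, 22.4, 5.9]
width: 0.0006
```

It has come to a solid stop, with 22 N and no further travel. I'll back off and look.

```bash
python3 -m inch '1 -0.02 0 0 0 0 0; 1 -0.08 0 0 0 0 0; 1 -0.1 0 -0.1 0 0 0;1 -0.1 0.1 -0.25 0 0 0;1 -0.1 0.25 -0.4 0 0 0;1 -0.1 0.4 -0.45 0 0 0;1 -0.1 0.4 -0.45 0 0 0;1 -0.1 0.4 -0.45 0 0 0'; python3 - <<'E'
from rows import *
from h import *
rows([])
f=grab("side");cv2.imwrite("pics/s7.png",cv2.resize(f["img"][225:345,240:400,::-1],None,fx=5,fy=5,interpolation=cv2.INTER_CUBIC))
f=grab("top");cv2.imwrite("pics/t7.png",cv2.resize(f["img"][150:285,290:450,::-1],None,fx=4.4,fy=4.4,interpolation=cv2.INTER_CUBIC))
E
```

```text
t: 11.85
eef_pos: [0.3772, 0.0178, 0.1487]
ee_rot: [-3.138, 0.002, -1.548]
force: [1.2, -0.4, 0.5]
width: 0.0001
at [0.3772 0.0178 0.1487] [-3.1381e+00  2.0000e-03 -1.5478e+00] F [ 1.18 -0.43  0.46] t 11.85 q [ 0.58 -0.09 -0.71  0.   -0.94 -0.56] w 0.0001
```

View pics/s7.png

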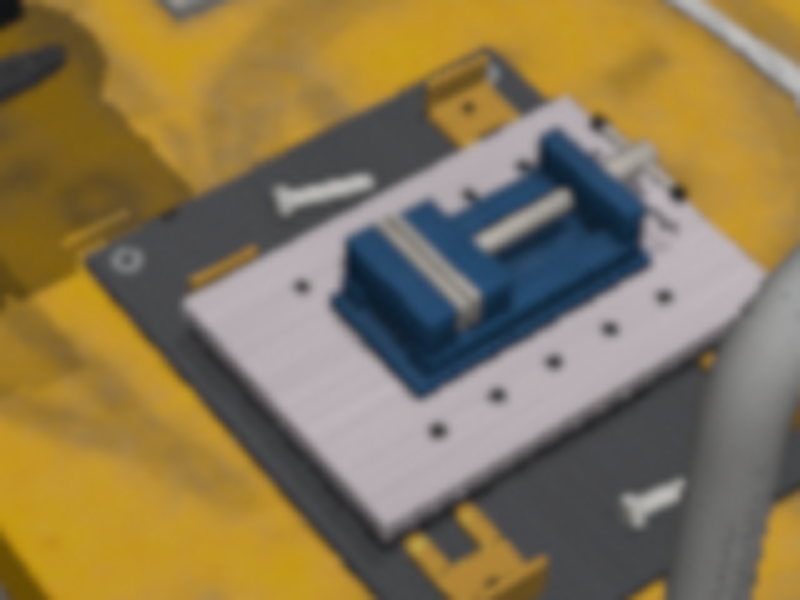

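View pics/t7.png

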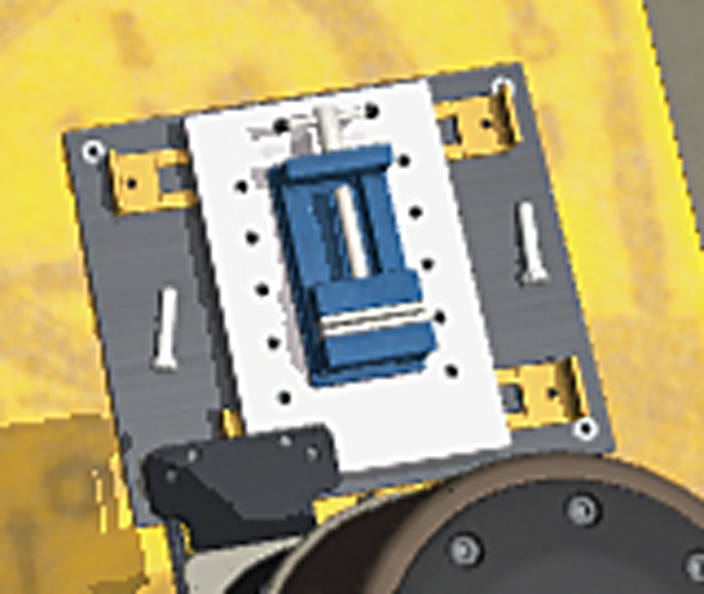

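```bash
python3 - <<'E'
from h import *
from rows import C,YAW
f=grab("side");f0=np.load("f0.npz",allow_pickle=True)["s"].item()
cs,sn=np.cos(YAW),np.sin(YAW)
def tb(P): P=P[:,:2]-C;return np.c_[P[:,0]*cs+P[:,1]*sn,-P[:,0]*sn+P[:,1]*cs]*1000
for nm,g,(u0,u1,v0,v1) in(("now",f,(274,296,270,286)),("before",f0,(255,295,254,290))):
    h=cv2.cvtColor(g["img"],cv2.COLOR_RGB2HSV).astype(int)
    m=(h[...,1]>110)&(h[...,2]>70);q=np.zeros_like(m);q[v0:v1,u0:u1]=1;m&=q
    v,u=np.nonzero(m)
    B=tb(plane(g,u,v,.03));k=(B[:,0]>-97)&(B[:,0]<-60)
    # far (outer top) edge per x-bin
    for a in range(-94,-60,6):
        s=B[(B[:,0]>=a)&(B[:,0]<a+6)]
        if len(s):print(nm,a,s[:,1].min().round(1),s[:,1].max().round(1),len(s))
E
```

```text
now -94 73.9 77.4 4
now -88 73.7 78.5 7
now -82 73.6 78.2 5
now -76 73.3 78.0 7
now -70 73.1 77.9 5
now -64 75.4 79.0 3
before -94 75.1 170.8 90
before -88 74.8 168.3 90
before -82 74.7 163.1 86
before -76 73.4 159.3 80
before -70 86.2 155.4 50
before -64 113.9 150.3 36
```

The tab's outer face is at base y ≈ 78–79 mm, where home is 79, and it is square. Next is the verifying press on the near-left corner.

```bash
python3 - <<'E'
from rows import *
x,y=b2w(-.09,.055)
rows([(x,y,.149,-88.7),(x,y,.06,-88.7)])
E
python3 -m inch '1 0.1 -0.18 0 0 0 0; 1 0.2 -0.36 0 0 0 0; 1 0.2 -0.36 0.1 0 0 0; 1 0.2 -0.36 0.2 0 0 0; 1 0.2 -0.36 0.3 0 0 0; 1 0.2 -0.36 0.3 0 0 0; 1 0.2 -0.36 0.3 0 0 0; 1 0.2 -0.36 0.3 0 0 0'
python3 - <<'E'
from rows import *
x,y=b2w(-.09,.055)
rows([(x,y,.0336,-88.7)])
E
```

```text
at [0.3787 0.018  0.1471] [-3.1413e+00 -1.0000e-04 -1.5487e+00] F [ 0.92 -0.06 -0.84] t 12.0 q [ 0.58 -0.08 -0.71  0.   -0.94 -0.56] w 0.0007
1 0.2064 -0.3591 -0.0062 -0.0 -0.0 -0.001 ;
1 0.2063 -0.359 0.2905 -0.0 -0.0 -0.001 ;
t: 12.8
eef_pos: [0.4885, -0.0396, 0.0581]
ee_rot: [-3.141, -0.0, -1.548]
force: [-0.5, 0.8, -0.4]
width: 0.0004
at [ 0.4885 -0.0396  0.0581] [-3.1405e+00 -1.0000e-04 -1.5485e+00] F [-0.49  0.81 -0.44] t 12.8 q [ 0.32  0.24 -0.61  0.   -0.72 -0.3 ] w 0.0004
1 0.0063 0.0027 0.0818 -0.001 -0.0 -0.0 ;
```

```bash
python3 -m inch '1 0.006 0 0.04 0 0 0; 1 0.006 0 0.07 0 0 0; 1 0.006 0 0.078 0 0 0; 1 0.006 0 0.082 0 0 0; 1 0.006 0 0.082 0 0 0';python3 -m inch '1 0 0 0.003 0 0 0; 1 0 0 0.003 0 0 0; 1 0 0 0.003 0 0 0';python3 -m inch '1 0 0 0.002 0 0 0; 1 0 0 0.002 0 0 0; 1 0 0 0.002 0 0 0'
```

```text
t: 13.3
eef_pos: [0.4876, -0.0414, 0.0333]
ee_rot: [-3.141, 0.0, -1.549]
force: [-1.4, -0.2, 2.0]
width: 0.0006
t: 13.6
eef_pos: [0.4876, -0.0414, 0.033]
ee_rot: [-3.141, 0.0, -1.548]
force: [-4.1, 2.3, 12.8]
width: 0.0005
t: 13.9
eef_pos: [0.4876, -0.0414, 0.0329]
ee_rot: [-3.141, -0.0, -1.548]
force: [-7.9, 2.3, 19.1]
width: 0.0006
```

```bash
python3 -m inch '1 0 0 0.002 0 0 0; 1 0 0 0.002 0 0 0; 1 0 0 0.002 0 0 0; 1 0 0 0.002 0 0 0'; python3 -m inch '1 0 0 -0.02 0 0 0; 1 0 0 -0.06 0 0 0; 1 0 0 -0.2 0 0 0; 1 0 0 -0.36 0 0 0;1 0 0.2 -0.45 0 0 0;1 0 0.36 -0.5 0 0 0;1 0 0.36 -0.5 0 0 0;1 0 0.36 -0.5 0 0 0;1 0 0.36 -0.5 0 0 0;1 0 0.36 -0.5 0 0 0'
python3 - <<'E'
from rows import *
from h import *
rows([])
f=grab("side");cv2.imwrite("pics/s8.png",cv2.resize(f["img"][225:365,250:430,::-1],None,fx=4.2,fy=4.2,interpolation=cv2.INTER_CUBIC))
f=grab("top");cv2.imwrite("pics/t8.png",cv2.resize(f["img"][150:285,290:450,::-1],None,fx=4.4,fy=4.4,interpolation=cv2.INTER_CUBIC))
E
```

```text
t: 14.3
eef_pos: [0.4877, -0.0414, 0.0327]
ee_rot: [-3.14, -0.0, -1.548]
force: [-9.1, 3.1, 24.7]
width: 0.0004
t: 15.3
eef_pos: [0.3802, -0.0438, 0.1805]
ee_rot: [-3.142, -0.0, -1.549]
force: [0.0, -0.4, -0.2]
width: 0.0004
at [ 0.3802 -0.0438  0.1805] [-3.1416e+00 -1.0000e-04 -1.5488e+00] F [ 0.02 -0.37 -0.19] t 15.3 q [ 0.41 -0.11 -0.65  0.   -1.03 -0.39] w 0.0004
```

View pics/s8.png

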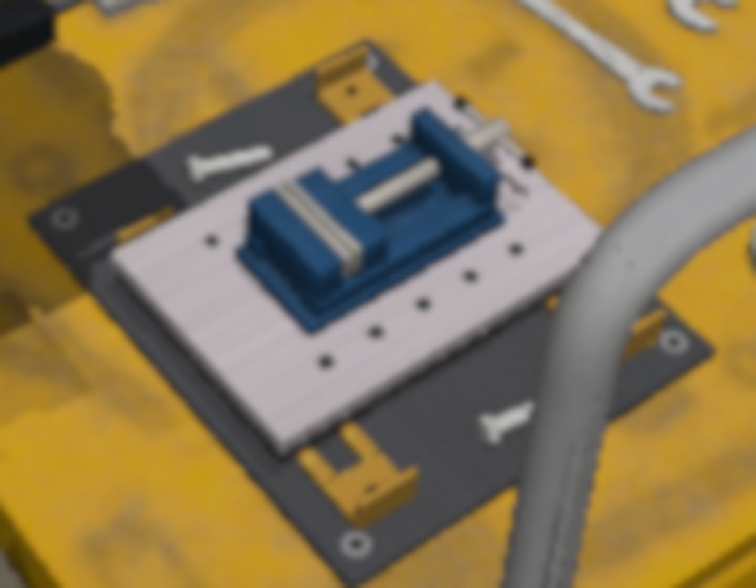

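View pics/t8.png

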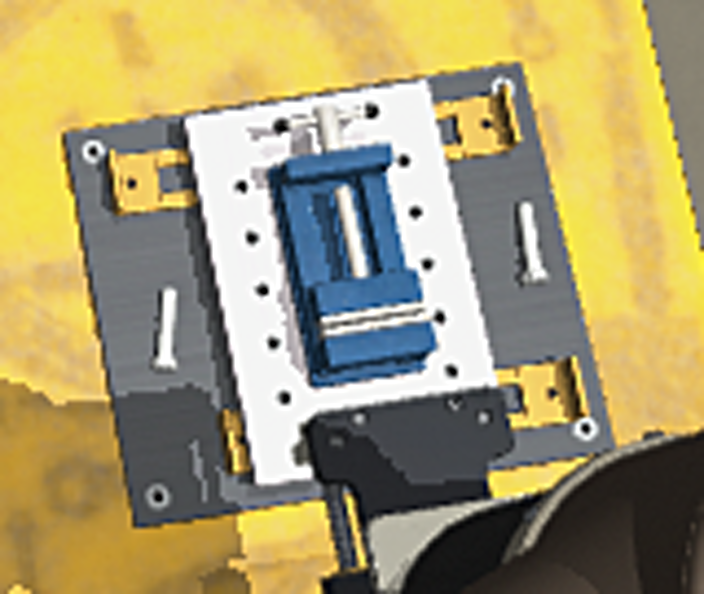

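The nl tab is home against the plate edge, at top (235,440). The other shims and both bolts haven't moved, and the gripper hangs clear at z = 0.18 m.

```bash
python3 -c "
from station import arm
print(arm.job_done())"
```

```text
the job is handed in; nothing more can be done
None
```

The near-left corner was the one that gave; its shim is now home, the corner stands solid, and the job is handed in at about 15 s of the 64 s allowed.

- **Finding the corner:** Pressing near-left sank it about 4.5 mm under 2.5 N, bottoming out at about 5.5 mm, while the far-right corner rose about 6 mm. That pointed to only one corner, so I did not press the other three.
- **Shim:** I pushed shim_nl in by its tab with closed fingertips until it stopped solid on the stem, at up to 22 N with no further travel. In the side view its tab's outer face measured 78–79 mm from the base centre (home is 79 mm), square to the base. The fingertip position implied about 80.5 mm, which is within the 2 mm calibration.
- **Final check:** Pressing the same corner firmly to about 25 N moved it only about 0.6 mm, so it now stands solid.
- **Last pictures:** The other three shims and both bolts look unmoved by eye. The arm is clear of everything, about 0.18 m up, and the force reading is near zero.

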